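# Rake the stray beans out of the sample case

### The arm

A 6-joint arm with a two-finger parallel gripper is mounted at the origin on the work surface. World frame = base frame: x ahead of the robot, y to its left, z up, the work surface at z = 0. Lengths are in m, angles in rad, forces in N, time in s.
With the tool pointing down it reaches from about 0.275 to 0.725 m from the base axis. Payload 15.9 kg.
Tool frame: the origin (TCP) lies at the very end of the fingers, on their centre line; the grasp point (between the pads) lies 19 mm behind it; z points along the fingers, y is the line along which they close (so a half turn about z gives the same grasp; the last joint's range is limited). The gripper opens to 85 mm and grips with 20 to 120 N. Pads are 22 mm wide; open, the fingers measure 114 mm over their backs; the gripper's body (76 mm by 85 mm) begins 54 mm behind the grasp point. The pads swing forward as they close: fully open they stand 13 mm farther back than shut.
Start: joints at [1.292, 0.213, -0.034, 1.323, 0, 1.571], TCP at [0.138, 0.481, 0.231] pointing down, gripper open.
Joint ranges: [-2.98, 2.98], [-0.74, 1.72], [-1.14, 1.35], [-2.1, 2.04], [-1.57, 1.44], [-3.14, 3.14]. Speed limits (rad/s): [1.89, 1.89, 2.39, 2.57, 3.14, 3.14].

### API

Orientations are given as a rotation vector (axis times angle).
In Python, from bench import * gives the robot as it stands.
- The arm moves only by the tool drive_tool, never from a script. Its argument "series" is one flat list of numbers, 7 for each row, row after row: the closure in counts, from 0 (fully open) to 255 (shut), then the shift along the tool's x, y, z in units of 30 mm (1.0 is 30 mm), then the turn, a rotation vector about the tool's x, y, z in degrees. In form: [hand, x, y, z, ax, ay, az, hand, x, y, z, ax, ay, az, ...]. A call has 1 to 5 rows; each row is the pose to reach, as a shift and turn from the pose commanded when the call began, along the tool's axes at that moment; what a row does not reach only later rows make up. A row lasts 1/12 s, in which the tool goes at most 41.7 mm and 7.16 degrees, less where a joint would pass 70% of its speed; a pose out of reach is approached as far as the arm can. A call with a gripper value outside its range is refused whole. The fingers move at their own pace and stop on an object; "newtons" is the grip in N (left out, the last holds). Time passes only in rows, so rows that repeat a pose let the fingers close. It gives the time, the measured TCP pose, the force, the opening and the grip force at its end, in the units of the state.
- state(): the state, without advancing time (a new reading comes with each control period).
- get_image(name): name is "scene" or "top" or "wrist"; returns (picture, depth): 480x640x3 uint8, red, green, blue; 480x640 float32, m along the optical axis (not along the pixel's ray), 0 where there is no reading.
- get_calibration(name): a dict with "K" (3x3 intrinsics, pixels), "distortion" ([k1, k2, p1, p2, k3] as OpenCV has them; the pictures are not rectified), "cam_to_world" (4x4, takes a point from camera to world coordinates). Camera axes: x right, y up, looking along -z (the intrinsics and any distortion apply to the point x, -y, -z); pixel columns grow to the right and rows downward; lengths in m; the calibration is good to about 2 mm. A picture is of the moment at which its call begins: read the wrist's pose just before it. get_calibration takes no time and is no camera call; for the wrist camera it gives the pose at the moment of the call.
- job_done(): hands the job in; it is judged then, once.
The state is a dict: "clock": time; "joint_positions": joint angles; "qvel": joint speeds; "joint_torque": joint torques, N m; "ee_pos": TCP position; "orientation": TCP orientation; "contact_force": force on the tool from outside, world axes, zero at the start; "torque": the same for the moment, N m; "width": finger opening in m; "gripper_force": force on a finger pad.
Only numpy, scipy, OpenCV 4.12 (cv2) and the standard library are available. Lean on these libraries where they do the work, as an engineer would, in place of code of your own. Each camera call takes 0.05 s, during which the arm holds its last target. There are 200 camera calls.

### The job

Coffee beans have been spilled inside the clear sample case: take its door by the handle and swing it wide open, at least square to the case, then use the scraper, not your fingers, to rake all five beans out over the sill into the white tray. Afterwards set the scraper down gently (no dropping), standing upright on its cork mat, and leave the door wide open to air. Do not shift or tip the two jars or the cup.

Things in the scene. Friction and masses are not known exactly. Their poses are not given: they have to be found in the camera images.
- case: Counter-top sample case, fixed: 260 mm deep, 440 wide, 285 high, clear panels in a 12 mm aluminium frame, white floor plate 10 mm thick. Origin: on the bench under its middle; x from its front to its back, y to the left seen from the front, z up. Front edge at x = -130 mm. The left half of the front (y +2 to +208 mm) is the doorway with the hinged door; the right half is a fixed clear pane.
- sill (a point): Middle of the doorway's sill: on the case's front edge, at the top of the floor plate (50 mm above the bench). Axes as the case's. The floor is flat, flush at the edge, no lip; under it the case is open (feet 31 mm behind the edge).
- lintel (a point): Middle of the underside of the 12 mm deep top rail over the doorway, 265 mm above the bench (the clear roof behind it: 276 mm). The tool must lean, its upper end towards the front, to reach in beneath it.
- case_door (a joint): Clear framed door, 214 wide x 231 high x 10 mm thick, hinged upright along its left edge (seen from the front). Radians: 0 shut (starts at 0 to 0.15), grows as the free edge swings out to the front, 1.57 square to the case, stop at 1.95. No catch; 0.25 N m of friction keeps it where it is left. Its lower edge, 52 mm above the bench, passes over the tray.
- hinge_line (a point): Point on the door's upright hinge axis, 52 mm above the bench, 6 mm before the case's front edge; turns with the door.
- pull_top (a point): Where to take the door's handle: on the axis of its upright round dark steel bar, 236 mm above the bench. The bar is 10 mm thick, spans 118 to 262 mm above the bench, stands 40 mm before the middle of the panel (30 mm clear behind it), 198 mm from the hinge along the door. Axes turn with the door: x from bar to panel, y along the door to the hinge.
- tray: Loose white plastic tray, 190 (its x) x 220 (its y) x 34 mm high, walls 4 mm, 0.5 kg, on the bench under the sill, its back tucked about 25 mm under the case. Origin: centre of its underside.
- mat: Cork mat fixed to the bench, 100 (its x) x 150 (its y) x 4 mm; origin centre of its underside. The scraper starts near its middle.
- scraper_grip (a point): Grasp centre of the hand scraper, in its wooden handle: 44 mm wide (y), 24 thick, 58 long, leaning 40 degrees from upright towards -x, top 64 mm above the sole. Below it a steel foot with rubber sole, 110 wide (y) x 24 deep (x) x 20 high. This point is 41.5 mm above the sole, 23 mm to -x of the foot's middle, so the foot's raking (-x) face is 11 mm to its +x. z up when it stands.
- scraper: The same scraper, 0.2 to 0.33 kg; origin at the middle of its sole, axes as above. It stands upright on the mat.
- jar_a_center (a point): Bean jar standing at the back inside the case, behind the doorway: 66 mm diameter, 120 high; this point is its centre.
- jar_b_center (a point): The other bean jar, behind the fixed pane, same size; this point is its centre.
- cup_center (a point): White ceramic cup on the bench, 84 mm diameter, 65 high; this point is its centre.
- bean0_center (a point): Stray dark-brown coffee bean, 13 x 11 x 7 mm, lying on the case's floor plate 18 to 48 mm behind the front edge and at most 40 mm to either side of the doorway's middle; this point is its centre.
- bean1_center (a point): Another such bean.
- bean2_center (a point): Another such bean.
- bean3_center (a point): Another such bean.
- bean4_center (a point): Another such bean.
There are look-alikes about, which are no part of the job. Leave any yellow look-alike of the scraper alone.

How it is judged:
By the outcome, as a careful person would: the job done as asked, in the order asked, and still so for the second after the job is handed in, with the robot touching nothing.
It also fails if it takes over 72 s, if anything falls off the work surface, if the arm or the gripper's body presses on something with over 40 N, if the wrist force passes 120 N, or if a joint passes its speed limit or range.

## Working session

There is one attempt and no reset: what is moved stays moved. The work goes in short steps, Python scripts to look and compute and a tool call to move; the robot and the scene stay as the last step left them, time stands still between calls to the robot, and variables do not carry over. Pictures are saved under pics/ and viewed, at most 10 in all, crops included, and the job is handed in when it is done.

Besides the shell and the picture viewer there is one more tool, called after ">>>" in YAML: its name, and indented under it one key for each argument. drive_tool: Moves the arm, as the interface text tells. Its arguments: {"type":"object","properties":{"series":{"type":"array"},"newtons":{"type":"number"}},"required":["series"]}

```bash
mkdir -p pics; ls
python3 - <<'E'
from bench import *
import cv2, numpy as np
print(state())
for n in ("scene","top"):
    p,d=get_image(n); cv2.imwrite(f"pics/{n}0.png",p[...,::-1]); np.save(f"pics/{n}0d.npy",d)
    c=get_calibration(n); print(n,np.round(c["K"],1).tolist(),c["distortion"],np.round(c["cam_to_world"],4).tolist())
E
```

```text
pics
{'clock': 0.0, 'joint_positions': array([ 1.29201718e+00,  2.13353499e-01, -3.50655764e-02,  1.32347504e+00,
        4.53739654e-06,  1.57080545e+00]), 'qvel': array([ 5.72068411e-04, -7.23119951e-04,  4.24376457e-04, -1.73838104e-05,
        1.59850355e-05, -1.67810858e-03]), 'joint_torque': array([ 2.62978960e-03, -6.86153412e+01,  4.87126565e+01,  1.71618629e-02,
        2.51519468e-04,  2.51901092e-06]), 'ee_pos': array([0.13749798, 0.48037603, 0.23081491]), 'orientation': array([-4.36480921e-01, -3.11096438e+00,  1.70660559e-03]), 'contact_force': array([ 0.49192676, -0.74876497, -0.25739631]), 'torque': array([-0.0076114 , -0.0066983 ,  0.01473754]), 'gripper_force': 0.0, 'width': 0.08524112520083847}
scene [[516.9, 0.0, 319.5], [0.0, 516.9, 234.3], [0.0, 0.0, 1.0]] [-0.06822461  0.          0.          0.          0.        ] [[-0.9367, 0.3313, -0.1136, 0.4285], [-0.3502, -0.8803, 0.3201, 0.1483], [0.006, 0.3396, 0.9405, 1.0716], [0.0, 0.0, 0.0, 1.0]]
top [[606.0, 0.0, 315.4], [0.0, 606.0, 241.3], [0.0, 0.0, 1.0]] [-0.19800222  0.          0.          0.          0.        ] [[-0.0044, 0.9952, -0.0976, 0.4051], [-1.0, -0.0039, 0.0047, -0.1547], [0.0043, 0.0977, 0.9952, 1.5495], [0.0, 0.0, 0.0, 1.0]]
```

View pics/scene0.png

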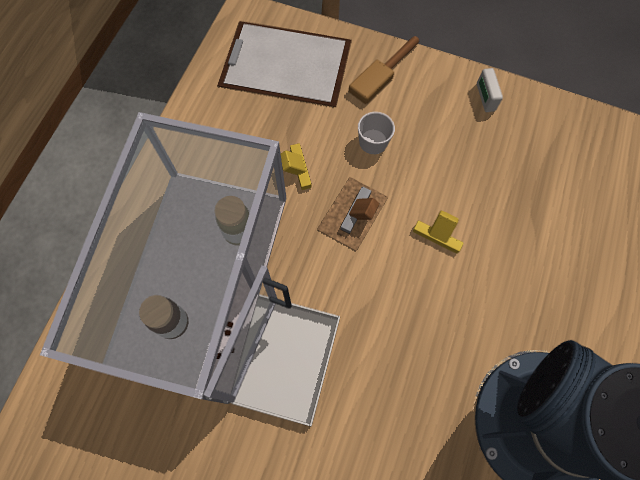

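View pics/top0.png

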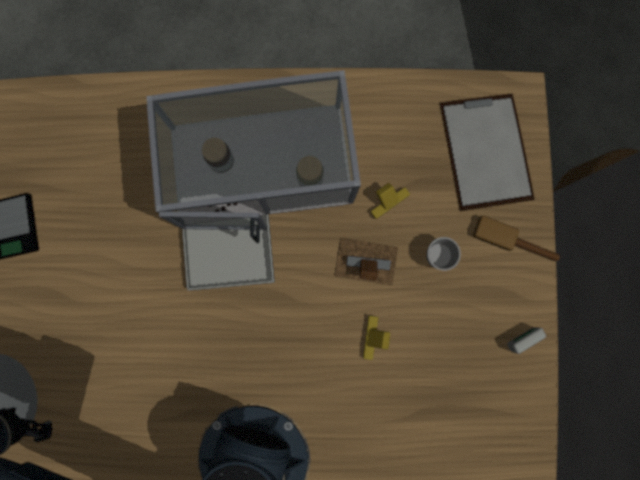

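Scene view: the case has its top rim corners at about (45,352), (142,117), (277,145) and (203,395). The door handle is at (278,292), the beans near (228,330), and the tray around (285,360). The scraper with a wooden handle stands on the cork mat at (360,212), the cup is at (376,133), and the jars are at (231,215) and (160,315).

There are three scraper candidates: yellow (297,165), yellow (440,232), and steel with wood on cork (360,212). The last one fits, because it stands on the mat and its handle is wood. I'll confirm it in a crop.

```bash
cat > h.py <<'E'
from bench import *
import cv2, numpy as np
from scipy.spatial.transform import Rotation as R
F=np.diag([1.,-1,-1])
def ray(c,px):
    u=cv2.undistortPoints(np.array([[px]],float),np.array(c["K"]),np.array(c["distortion"]))[0,0]
    T=np.array(c["cam_to_world"]); d=T[:3,:3]@(F@np.array([u[0],u[1],1])); return T[:3,3],d
def onz(c,px,z):
    o,d=ray(c,px); return o+d*(z-o[2])/d[2]
def tri(c1,p1,c2,p2):
    o1,d1=ray(c1,p1); o2,d2=ray(c2,p2)
    s,t=np.linalg.lstsq(np.c_[d1,-d2],o2-o1,rcond=None)[0]
    a,b=o1+s*d1,o2+t*d2; return (a+b)/2,np.linalg.norm(a-b)
def proj(c,P):
    T=np.array(c["cam_to_world"]); q=(np.atleast_2d(P)-T[:3,3])@T[:3,:3]@F
    return cv2.projectPoints(q,np.zeros(3),np.zeros(3),np.array(c["K"]),np.array(c["distortion"]))[0][:,0]
def atdepth(c,d,px):
    o,r=ray(c,px); return o+r*d[int(round(px[1])),int(round(px[0]))]
S=get_calibration("scene"); T=get_calibration("top")
E
python3 - <<'E'
from h import *
s=cv2.imread("pics/scene0.png"); t=cv2.imread("pics/top0.png")
t=cv2.convertScaleAbs(t,alpha=1.5)
def crop(im,x,y,w,h,k):
    r=cv2.resize(im[y:y+h,x:x+w],None,fx=k,fy=k,interpolation=cv2.INTER_CUBIC)
    for i in range(0,w,20): cv2.putText(r,str(x+i),(i*k,8),0,.3,(255,0,255)); cv2.line(r,(i*k,10),(i*k,14),(255,0,255))
    for j in range(0,h,20): cv2.putText(r,str(y+j),(0,j*k+3),0,.3,(255,0,255))
    return r
a=np.hstack([crop(s,200,220,100,75*2,4),crop(t,150,185,100*1,150,4)])
cv2.imwrite("pics/c1.png",np.hstack([crop(s,200,270,100,150,4),crop(t,190,185,100,75,4).__class__(0) if 0 else np.vstack([crop(t,190,190,100,75,4),crop(s,310,170,100,75,4)])]))
pairs=[((45,352),(149,98)),((142,117),(345,73)),((277,145),(358,186)),((203,395),(158,212))]
for p,q in pairs: print(np.round(tri(S,p,T,q)[0],4),tri(S,p,T,q)[1], np.round(onz(S,p,.285),4),np.round(onz(T,q,.285),4))
E
```

```text
[0.8499 0.2065 0.2812] 0.00084769260406517 [0.8483 0.2065 0.285 ] [0.8482 0.2051 0.285 ]
[ 0.9106 -0.228   0.2604] 0.0025594709146997087 [ 0.8972 -0.2162  0.285 ] [ 0.8997 -0.2271  0.285 ]
[ 0.6502 -0.2518  0.2768] 0.0038297139035308354 [ 0.6498 -0.2474  0.285 ] [ 0.6467 -0.2515  0.285 ]
[0.5941 0.1749 0.2872] 0.0022663579920364245 [0.5957 0.1753 0.285 ] [0.5933 0.1752 0.285 ]
```

View pics/c1.png

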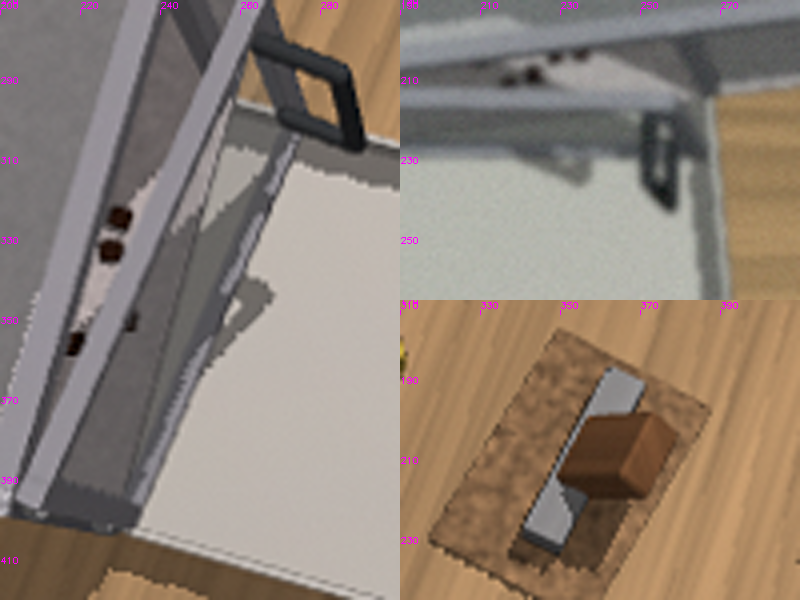

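The crop shows the wooden-handled steel scraper on the cork mat, with the foot running from (367,189) to (345,231) in the scene image and the handle towards the robot. The handle bar's top is at about scene (286,287) and its bottom at (290,307). Beans are at scene (230,324), (228,332), (232,350) and (219,356).

Run:
```python
from h import *
from scipy.optimize import least_squares as LS
L=np.array([[.13,.22,.285],[.13,-.22,.285],[-.13,-.22,.285],[-.13,.22,.285]])
ps=np.array([(45,352),(142,117),(277,145),(203,395)],float); pt=np.array([(149,98),(345,73),(358,186),(158,212)],float)
def W(p,Q):
    Q=np.atleast_2d(Q); c,s=np.cos(p[2]),np.sin(p[2]); return np.c_[p[0]+c*Q[:,0]-s*Q[:,1],p[1]+s*Q[:,0]+c*Q[:,1],Q[:,2]]
f=lambda p:np.r_[proj(S,W(p,L))-ps,proj(T,W(p,L))-pt].ravel()
r=LS(f,[.747,-.023,.12],loss='soft_l1'); p=r.x; print("case",p,np.round(r.fun.reshape(-1,2),1).tolist())
np.save("case.npy",p)
def door(th,a,b,z,hy=.211): # a out of panel (front), b along from hinge
    c,s=np.cos(th),np.sin(th); x,y=-a,-b
    return [-.136+c*x+s*y, hy-s*x+c*y, z]
for th in (0,.05,.1,.15,.2): print(th,[np.round(proj(c,W(p,[door(th,.04,.198,.262),door(th,.04,.198,.118),door(th,0,.214,.283)])),0).tolist() for c in(S,T)])
print("bar top/bottom tri",tri(S,(286,287.5),T,(251.5,233)),tri(S,(290.5,306),T,(257.5,241)))
A=onz(S,(367.1,188.6),.024);B=onz(S,(345.4,231.25),.024);m=(A+B)/2;y=(B-A)/np.linalg.norm(B-A)
print("foot",A,B,m,np.linalg.norm(B-A),"yaw",np.arctan2(-y[0],y[1]))
for q in((350,177),(387.75,197),(317.5,230.5)):print("mat",onz(S,q,.004))
ic=lambda X:(np.c_[X-np.r_[p[:2],0]][:,0])
def loc(P): c,s=np.cos(p[2]),np.sin(p[2]); d=P[:2]-p[:2]; return np.round([c*d[0]+s*d[1]+.13,-s*d[0]+c*d[1]-.105],3)
for q in((229.8,324.5),(227.7,332.5),(232.5,350.5),(219,356)):print("bean S",loc(onz(S,q,.054)))
for q in((218,209.7),(223.5,208.5),(228.5,204),(235.5,203.5)):print("bean T",loc(onz(T,q,.054)))
print("jar lids",loc(onz(S,(160,315),.17)),loc(onz(T,(216,150),.17)),loc(onz(T,(310,169),.17)))
print("tray corners T z.034",[loc(onz(T,q,.034)).tolist() for q in((181,225),(271,215),(272,284),(187,289))])
```

```text
case [ 0.74845473 -0.02533071  0.12004947] [[-2.3, 0.7], [-0.2, -6.5], [4.8, -4.9], [1.0, 2.1], [-1.5, -1.2], [0.5, -1.8], [3.7, 0.5], [-1.1, 0.1]]
0 [[[273.0, 276.0], [279.0, 296.0], [250.0, 257.0]], [[256.0, 223.0], [262.0, 230.0], [260.0, 202.0]]]
0.05 [[[278.0, 279.0], [284.0, 298.0], [257.0, 259.0]], [[255.0, 227.0], [261.0, 235.0], [261.0, 207.0]]]
0.1 [[[284.0, 282.0], [288.0, 301.0], [263.0, 261.0]], [[255.0, 232.0], [261.0, 239.0], [261.0, 212.0]]]
0.15 [[[289.0, 285.0], [293.0, 304.0], [269.0, 263.0]], [[254.0, 237.0], [260.0, 243.0], [261.0, 217.0]]]
0.2 [[[294.0, 288.0], [297.0, 307.0], [275.0, 266.0]], [[253.0, 241.0], [259.0, 247.0], [261.0, 222.0]]]
bar top/bottom tri (array([ 0.54780587, -0.02384703,  0.25844926]), np.float64(0.004820457385959166)) (array([ 0.54576283, -0.02379151,  0.1172712 ]), np.float64(0.002221231382186128))
foot [ 0.49367774 -0.34723612  0.024     ] [ 0.50516    -0.23463543  0.024     ] [ 0.49941887 -0.29093577  0.024     ] 0.11318461750937824 yaw -0.10162194850040561
mat [ 0.5409719  -0.37052409  0.004     ]
mat [ 0.44450064 -0.35347193  0.004     ]
mat [ 0.56473398 -0.22195315  0.004     ]
bean S [ 0.041 -0.027]
bean S [ 0.041 -0.011]
bean S [0.021 0.021]
bean S [0.044 0.037]
bean T [0.028 0.015]
bean T [0.029 0.001]
bean T [ 0.039 -0.012]
bean T [ 0.038 -0.03 ]
jar lids [0.142 0.002] [ 0.149 -0.01 ] [ 0.076 -0.223]
tray corners T z.034 [[0.004, 0.117], [0.001, -0.114], [-0.173, -0.096], [-0.159, 0.119]]
```

>>> drive_tool:
  series: [0,-4.3,-2.9,-4.3,0,0,-16,0,-4.3,-2.9,-4.3,0,0,-16,0,-4.3,-2.9,-4.3,0,0,-16,0,-4.3,-2.9,-4.3,0,0,-16,0,-4.3,-2.9,-4.3,0,0,-16]

```text
clock: 0.52
ee_pos: [0.2384, 0.3598, 0.3619]
orientation: [-0.001, 3.141, 0.0]
contact_force: [0.3, 0.8, 0.6]
width: 0.0852
gripper_force: 0.0
```

>>> drive_tool:
  series: [0,-3.4,-4.2,0,0,0,0,0,-3.4,-4.2,0,0,0,0,0,-3.4,-4.2,0,0,0,0,0,-3.4,-4.2,0,0,0,0,0,-6.8,-8.4,0,0,0,0]

```text
clock: 0.93
ee_pos: [0.3665, 0.2016, 0.3603]
orientation: [0.001, -3.142, -0.0]
contact_force: [1.3, 1.3, -0.1]
width: 0.0857
gripper_force: 0.0
```

```bash
cat >> h.py <<'E'
def st(v=1):
    s=state(); M=R.from_rotvec(s["orientation"]).as_matrix()
    if v: print("t",round(s["clock"],2),"p",np.round(s["ee_pos"],4),"q",np.round(s["joint_positions"],3),"F",np.round(s["contact_force"],1),"w",round(s["width"],4),"g",round(float(s["gripper_force"]),1)); print("axes x",np.round(M[:,0],3),"y",np.round(M[:,1],3),"z",np.round(M[:,2],3))
    return s,np.array(s["ee_pos"]),M
def rel(p0,M0,p1,M1):
    v=np.r_[M0.T@(np.array(p1)-p0)/.03, np.degrees(R.from_matrix(M0.T@M1).as_rotvec())]; print(np.round(v,2)); return v
E
python3 - <<'E'
from h import *
s,p,M=st(); c=get_calibration("wrist"); im,d=get_image("wrist"); cv2.imwrite("pics/w1.png",im[...,::-1]); np.save("pics/w1d.npy",d)
np.save("pics/w1c.npy",c,allow_pickle=True)
print(np.round(c["K"],1).tolist(),np.round(M.T@(np.array(c["cam_to_world"])[:3,3]-p),3),np.round(M.T@np.array(c["cam_to_world"])[:3,:3],3).tolist())
E
```

```text
t 0.93 p [0.3665 0.2016 0.3603] q [0.503 0.06  0.113 1.624 0.    0.502] F [ 1.3  1.3 -0.1] w 0.0857 g 0.0
axes x [-1.    -0.001  0.   ] y [-0.001  1.     0.   ] z [-0.  0. -1.]
[[347.6, 0.0, 320.2], [0.0, 347.6, 246.6], [0.0, 0.0, 1.0]] [ 0.069  0.    -0.144] [[0.001, 0.962, 0.274], [1.0, -0.001, -0.0], [-0.0, 0.274, -0.962]]
```

>>> drive_tool:
  series: [0,-5.1,-7.4,0,0,0,0,0,-5.1,-7.4,0,0,0,0,0,-5.1,-7.4,0,0,0,0,0,-5.1,-7.4,0,0,0,0,0,-5.1,-7.4,0,0,0,0]

```text
clock: 1.4
ee_pos: [0.4849, 0.0297, 0.3602]
orientation: [0.001, -3.141, -0.0]
contact_force: [1.4, 0.6, 0.6]
width: 0.0853
gripper_force: 0.0
```

>>> drive_tool:
  series: [0,-0.8,-1.2,0,0,0,0,0,-0.8,-1.2,0,0,0,0,0,-0.8,-1.2,0,0,0,0]

```text
clock: 1.65
ee_pos: [0.5089, -0.006, 0.3592]
orientation: [-0.005, -3.14, 0.0]
contact_force: [-0.6, 1.3, 0.2]
width: 0.0854
gripper_force: 0.0
```

Run:
```python
from h import *
s,p,M=st(); c=get_calibration("wrist"); im,d=get_image("wrist"); cv2.imwrite("pics/w2.png",im[...,::-1]); np.save("pics/w2d.npy",d)
np.save("pics/w2c.npy",c,allow_pickle=True)
a=cv2.imread("pics/w1.png"); 
cv2.imwrite("pics/c2.png",np.vstack([cv2.resize(a,(400,300)),np.zeros((0,400,3),np.uint8)]) if 0 else im[...,::-1])
```

```text
t 1.65 p [ 0.5089 -0.006   0.3592] q [-0.012  0.259  0.348  1.662 -0.    -0.009] F [-0.6  1.3  0.2] w 0.0854 g 0.0
axes x [-1.     0.003  0.002] y [ 0.003  1.    -0.   ] z [-0.002 -0.    -1.   ]
```

View pics/w2.png

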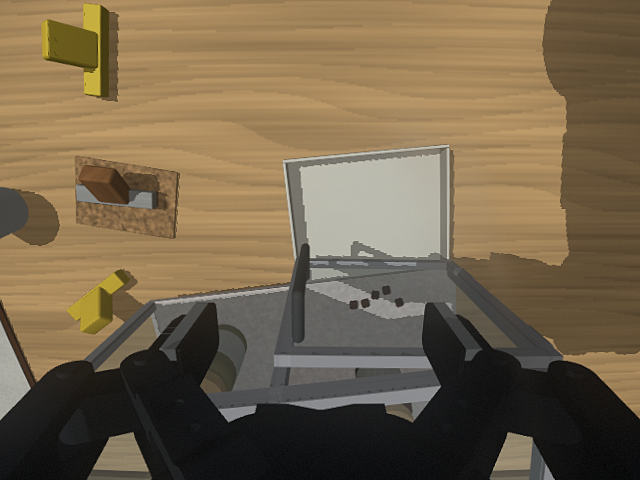

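Wrist view: the handle bar runs from (305,247) at the bottom to (298,338) at the top. The five beans are at (353,305), (365,302), (375,295), (386,290) and (399,302). The scraper stands on its mat at (115,192), with yellow look-alikes at (75,45) and (97,302).

Run:
```python
from h import *
c=np.load("pics/w2c.npy",allow_pickle=True).item(); d=np.load("pics/w2d.npy"); p=np.load("case.npy")
print("bar top",onz(c,(298,339),.262),tri(c,(298,339),S,(286,287.5)),tri(c,(298,339),T,(251.5,233)))
print("bar bot",onz(c,(305,247),.118),tri(c,(305,247),S,(290.5,306)))
def loc(P): c_,s=np.cos(p[2]),np.sin(p[2]); e=P[:2]-p[:2]; return np.round([c_*e[0]+s*e[1]+.13,-s*e[0]+c_*e[1]-.105],3)
for q in((353,305),(365,302),(375,295),(386,290),(399,302)):print("bean",onz(c,q,.0535).round(3),loc(onz(c,q,.0535)))
for q in((298,300),(299,320),(298,335),(100,175),(130,198),(560,354)): print(q,atdepth(c,d,q).round(4))
print("door top corners front",onz(c,(275,366),.283),onz(c,(560,354),.283))
A=onz(c,(76,188),.024);B=onz(c,(157,205),.024); print("foot",A,B)
for q in((77,156),(180,172),(176,238),(76,221)): print("mat",onz(c,q,.004).round(3))
for q in((284,159),(449,146)): print("tray",loc(onz(c,q,.034)))
```

```text
bar top [ 0.58349017 -0.0234664   0.262     ] (array([ 0.53568189, -0.01257078,  0.33836101]), np.float64(0.011189378714039844)) (array([ 0.54512051, -0.02448448,  0.32236613]), np.float64(0.011815311280422805))
bar bot [ 0.54959389 -0.02352262  0.118     ] (array([ 0.54323627, -0.02152121,  0.13678489]), np.float64(0.0029744709342180704))
bean [0.653 0.04  0.053] [ 0.043 -0.029]
bean [0.649 0.057 0.054] [ 0.041 -0.011]
bean [0.638 0.071 0.053] [0.032 0.004]
bean [0.631 0.086 0.053] [0.026 0.019]
bean [0.649 0.105 0.053] [0.047 0.036]
(298, 300) [ 0.5496 -0.0227  0.2635]
(299, 320) [ 0.5661 -0.0222  0.2637]
(298, 335) [ 0.5794 -0.0233  0.263 ]
(100, 175) [ 0.4697 -0.2854  0.0628]
(130, 198) [ 0.5043 -0.2707  0.0261]
(560, 354) [0.5862 0.1727 0.2825]
door top corners front [ 0.59346547 -0.03930485  0.283     ] [0.58586214 0.17230544 0.283     ]
foot [ 0.48967229 -0.34802575  0.024     ] [ 0.51470394 -0.23452234  0.024     ]
mat [ 0.446 -0.353  0.004]
mat [ 0.471 -0.205  0.004]
mat [ 0.568 -0.222  0.004]
mat [ 0.541 -0.372  0.004]
tray [-0.166 -0.097]
tray [-0.157  0.119]
```

>>> drive_tool:
  series: [0,-1.27,-0.58,0,0,0,-2,0,-1.27,-0.58,0,0,0,-2,0,-1.27,-0.58,2,0,0,-2,0,-1.27,-0.58,2,0,0,-2,0,-1.27,-0.58,2,0,0,-2]

```text
clock: 2.12
ee_pos: [0.5443, -0.0202, 0.2967]
orientation: [0.058, -3.135, -0.001]
contact_force: [-0.8, -0.0, 0.3]
width: 0.0851
gripper_force: 0.0
```

Run:
```python
from h import *
s,p,M=st(); c=get_calibration("wrist"); im,d=get_image("wrist")
# points near bar: z between .15 and .27
vv,uu=np.mgrid[150:460:2,150:480:2]; 
P=np.array([atdepth(c,d,(u,v)) if d[v,u]>0 else [0,0,0] for u,v in zip(uu.ravel(),vv.ravel())])
k=(abs(P[:,0]-.55)<.06)&(abs(P[:,1]+.024)<.03)
for a,b in((.12,.16),(.16,.2),(.2,.245),(.257,.27)):
    q=P[k&(P[:,2]>a)&(P[:,2]<b)]; print(a,len(q), q.min(0).round(4) if len(q) else 0, q.max(0).round(4) if len(q) else 0, np.median(q,0).round(4) if len(q) else 0)
```

```text
t 2.12 p [ 0.5443 -0.0202  0.2967] q [-0.037  0.317  0.267  1.527  0.    -0.074] F [-0.8 -0.   0.3] w 0.0851 g 0.0
axes x [-0.999 -0.037  0.006] y [-0.037  0.999  0.001] z [-0.006  0.    -1.   ]
0.12 146 [ 0.543  -0.0397  0.1213] [0.5862 0.0058 0.16  ] [ 0.5852 -0.0123  0.1414]
0.16 231 [ 0.543  -0.0398  0.1603] [0.5862 0.0059 0.1999] [ 0.5852 -0.0136  0.1824]
0.2 436 [ 0.543  -0.04    0.2002] [0.5866 0.0059 0.2448] [ 0.5852 -0.0145  0.2251]
0.257 511 [ 0.543 -0.04   0.257] [0.5869 0.0058 0.27  ] [ 0.5779 -0.0228  0.2625]
```

>>> drive_tool:
  series: [0,-0.1,-0.1,1.2,0,0,0,0,-0.1,-0.1,2.3,0,0,0,0,-0.1,-0.1,2.3,0,0,0,0,-0.1,-0.1,2.3,0,0,0,100,-0.1,-0.1,2.3,0,0,0]
  newtons: 40

```text
clock: 2.58
ee_pos: [0.5505, -0.0241, 0.2345]
orientation: [-0.056, 3.138, -0.0]
contact_force: [0.9, 0.0, 0.4]
width: 0.0754
gripper_force: 0.0
```

>>> drive_tool:
  series: [255,0,0,0,0,0,0,255,0,0,0,0,0,0,255,0,0,0,0,0,0,255,0,0,0,0,0,0,255,0,0,0,0,0,0]
  newtons: 40

```text
clock: 3.0
ee_pos: [0.5497, -0.0246, 0.2317]
orientation: [-0.055, 3.141, -0.0]
contact_force: [0.5, 0.5, -0.0]
width: 0.0123
gripper_force: 0.0
```

Run:
```python
from h import *
st()
```

```text
t 3.0 p [ 0.5497 -0.0246  0.2317] q [-0.045  0.318  0.105  1.358 -0.    -0.08 ] F [ 0.5  0.5 -0. ] w 0.0123 g 0.0
axes x [-0.999 -0.035 -0.001] y [-0.035  0.999 -0.   ] z [ 0.001 -0.    -1.   ]
```

>>> drive_tool:
  series: [255,0,0,0.3,0,0,0,255,0,0,0.3,0,0,0,255,0,0,0.3,0,0,0]
  newtons: 40

```text
clock: 3.25
ee_pos: [0.5515, -0.0242, 0.2249]
orientation: [-0.055, 3.135, 0.001]
contact_force: [3.5, 4.2, 25.0]
width: 0.0088
gripper_force: 41.4
```

>>> drive_tool:
  series: [255,0.455,0.117,0,0,0,4,255,0.9,0.266,0,0,0,8,255,1.334,0.445,0,0,0,12,255,1.334,0.445,0,0,0,12]

```text
clock: 3.58
ee_pos: [0.5094, -0.0108, 0.2247]
orientation: [0.278, 3.124, 0.005]
contact_force: [3.4, 10.0, 18.8]
width: 0.0096
gripper_force: 41.6
```

Run:
```python
from h import *
st()
```

```text
t 3.58 p [ 0.5094 -0.0108  0.2247] q [-0.023  0.229 -0.031  1.306  0.003  0.155] F [ 3.4 10.  18.8] w 0.0096 g 41.6
axes x [-0.984  0.177 -0.005] y [0.177 0.984 0.004] z [ 0.006  0.003 -1.   ]
```

>>> drive_tool:
  series: [255,0.455,0.14,-0.1,0,0,4,255,0.9,0.3,-0.1,0,0,8,255,1.334,0.49,-0.1,0,0,12,255,1.754,0.7,-0.1,0,0,16,255,2.158,0.94,-0.1,0,0,20]

```text
clock: 4.0
ee_pos: [0.4512, 0.0283, 0.225]
orientation: [0.816, 3.032, 0.007]
contact_force: [23.6, 20.2, -20.2]
width: 0.0089
gripper_force: 41.2
```

>>> drive_tool:
  series: [255,0.455,0.117,0,0,0,4,255,0.9,0.266,0,0,0,8,255,1.334,0.445,0,0,0,12,255,1.334,0.445,0,0,0,12]

```text
clock: 4.33
ee_pos: [0.4237, 0.0611, 0.225]
orientation: [1.129, 2.93, 0.009]
contact_force: [27.0, 18.4, -26.8]
width: 0.0092
gripper_force: 40.9
```

Run:
```python
from h import *
s,p,M=st(); print("tool-frame F",(M.T@s["contact_force"]).round(1),"torque",np.round(s["torque"],2), "angle",np.arctan2(p[1]-.175,p[0]-.5845),np.hypot(p[1]-.175,p[0]-.5845))
```

```text
t 4.33 p [0.4237 0.0611 0.225 ] q [ 0.14   0.063 -0.226  1.278  0.004  0.876] F [ 27.   18.4 -26.8] w 0.0092 g 40.9
axes x [-0.742  0.671  0.   ] y [0.671 0.742 0.006] z [ 0.004  0.004 -1.   ]
tool-frame F [-7.7 31.6 27. ] torque [ 3.16 -5.03 -0.24] angle -2.525172625381832 0.19705649362056318
```

>>> drive_tool:
  series: [255,0.56,0.24,0.06,0,0,5,255,1.11,0.46,0.06,0,0,10,255,1.63,0.72,0.06,0,0,15,255,2.14,1.03,0.06,0,0,20,255,2.61,1.38,0.06,0,0,25]

```text
clock: 4.75
ee_pos: [0.3921, 0.1417, 0.2248]
orientation: [1.738, 2.614, 0.003]
contact_force: [6.8, -1.4, 10.3]
width: 0.0091
gripper_force: 44.2
```

Run:
```python
from h import *
s,p,M=st(); print("tool-frame F",(M.T@s["contact_force"]).round(1), "theta",-1.65-np.arctan2(p[1]-.173,p[0]-.592),np.hypot(p[1]-.173,p[0]-.592))
```

```text
t 4.75 p [0.3921 0.1417 0.2248] q [ 3.470e-01  4.100e-02 -2.490e-01  1.277e+00 -1.000e-03  1.521e+00] F [ 6.8 -1.4 10.3] w 0.0091 g 44.2
axes x [-0.387  0.922 -0.001] y [0.922 0.387 0.003] z [ 0.003  0.    -1.   ]
tool-frame F [ -3.9   5.8 -10.3] theta 1.3364423215453987 0.20230926510631542
```

>>> drive_tool:
  series: [255,0.56,0.17,0,0,0,5,255,1.11,0.39,0,0,0,10,255,1.63,0.65,0,0,0,15,255,2.14,0.96,0,0,0,20,255,2.61,1.31,0,0,0,25]

```text
clock: 5.17
ee_pos: [0.3975, 0.2295, 0.2247]
orientation: [2.263, 2.177, 0.003]
contact_force: [4.2, -4.9, 14.9]
width: 0.0088
gripper_force: 45.1
```

>>> drive_tool:
  series: [255,0,0,0,0,0,0,0,0,0,0,0,0,0,0,0,0,0,0,0,0,0,0,0,0,0,0,0,0,0,0,0,0,0,0]

```text
clock: 5.58
ee_pos: [0.3971, 0.2282, 0.2234]
orientation: [-2.26, -2.183, 0.001]
contact_force: [-0.3, 0.0, 0.5]
width: 0.0566
gripper_force: 0.0
```

Run:
```python
from h import *
s,p,M=st(); print("tool-frame F",(M.T@s["contact_force"]).round(1), "theta",-1.65-np.arctan2(p[1]-.173,p[0]-.592),np.hypot(p[1]-.173,p[0]-.592))
```

```text
t 5.58 p [0.3971 0.2282 0.2234] q [ 0.522  0.129 -0.156  1.286 -0.     2.127] F [-0.3  0.   0.5] w 0.0566 g 0.0
axes x [ 0.035  0.999 -0.   ] y [ 0.999 -0.035 -0.   ] z [-0. -0. -1.]
tool-frame F [-0.  -0.3 -0.5] theta -4.515494380205961 0.20260161155835116
```

>>> drive_tool:
  series: [0,0,0,-1.3,0,0,0,0,0,0,-2.6,0,0,0,0,0,0,-3.5,0,0,0,0,-1,0,-3.5,0,0,0,0,-2,0,-3.5,0,0,0]

```text
clock: 6.0
ee_pos: [0.3957, 0.1687, 0.3297]
orientation: [2.256, 2.185, 0.004]
contact_force: [0.2, 0.0, -0.1]
width: 0.0858
gripper_force: 0.0
```

```bash
cat >> h.py <<'E'
def frame(yaw,tilt):  # tool z tilted outward by tilt about scraper y; tool y = scraper +y
    s,c=np.sin(tilt),np.cos(tilt); A=np.array([[-c,0,s],[0,1,0],[-s,0,-c]]); return R.from_euler("z",yaw).as_matrix()@A
def seq(p,M,p1,M1,n):  # n calls; prints the end row of each
    rv=R.from_matrix(M.T@M1).as_rotvec()
    for i in range(n):
        a=p+(p1-p)*i/n; b=p+(p1-p)*(i+1)/n
        Ma=M@R.from_rotvec(rv*i/n).as_matrix(); Mb=M@R.from_rotvec(rv*(i+1)/n).as_matrix(); rel(a,Ma,b,Mb)
E
python3 - <<'E'
from h import *
s,p,M=st(); seq(p,M,np.array([.44,-.28,.325]),frame(-.15,0),3)
E
```

```text
t 6.0 p [0.3957 0.1687 0.3297] q [0.403 0.071 0.047 1.544 0.    2.006] F [ 0.2  0.  -0.1] w 0.0858 g 0.0
axes x [0.032 0.999 0.001] y [ 0.999 -0.032  0.002] z [ 0.002  0.001 -1.   ]
[-4.970e+00  6.500e-01  5.000e-02  5.000e-02  1.000e-02 -2.775e+01]
[-4.700e+00 -1.740e+00  5.000e-02  5.000e-02  1.000e-02 -2.775e+01]
[-3.350e+00 -3.720e+00  5.000e-02  5.000e-02  1.000e-02 -2.775e+01]
```

>>> drive_tool:
  series: [0,-5,0.65,0,0,0,-28,0,-5,0.65,0,0,0,-28,0,-5,0.65,0,0,0,-28,0,-5,0.65,0,0,0,-28,0,-5,0.65,0,0,0,-28]

```text
clock: 6.42
ee_pos: [0.4092, 0.0147, 0.3285]
orientation: [1.66, 2.667, -0.001]
contact_force: [-0.8, 0.5, 0.4]
width: 0.0854
gripper_force: 0.0
```

>>> drive_tool:
  series: [0,-4.7,-1.75,0,0,0,-28,0,-4.7,-1.75,0,0,0,-28,0,-4.7,-1.75,0,0,0,-28,0,-4.7,-1.75,0,0,0,-28,0,-4.7,-1.75,0,0,0,-28]

```text
clock: 6.83
ee_pos: [0.4239, -0.1354, 0.3282]
orientation: [-0.965, -2.989, 0.001]
contact_force: [1.2, 1.0, -0.6]
width: 0.0854
gripper_force: 0.0
```

>>> drive_tool:
  series: [0,-3.35,-3.7,0,0,0,-27.5,0,-3.35,-3.7,0,0,0,-27.5,0,-3.35,-3.7,0,0,0,-27.5,0,-3.35,-3.7,0,0,0,-27.5,0,-3.35,-3.7,0,0,0,-27.5]

```text
clock: 7.25
ee_pos: [0.4398, -0.2858, 0.327]
orientation: [-0.221, -3.132, 0.001]
contact_force: [1.0, -0.2, -0.6]
width: 0.0854
gripper_force: 0.0
```

Run:
```python
from h import *
s,p,M=st(); c=get_calibration("wrist"); im,d=get_image("wrist"); np.save("pics/w3d.npy",d); np.save("pics/w3c.npy",c,allow_pickle=True)
k=im[100:400,170:570,::-1]; k=cv2.resize(k,None,fx=2,fy=2,interpolation=cv2.INTER_CUBIC)
for i in range(0,400,50): cv2.putText(k,str(170+i),(2*i,8),0,.3,(255,0,255))
for j in range(0,300,50): cv2.putText(k,str(100+j),(0,2*j+4),0,.3,(255,0,255))
cv2.imwrite("pics/w3.png",k)
```

```text
t 7.25 p [ 0.4398 -0.2858  0.327 ] q [-5.760e-01  2.770e-01  2.900e-01  1.585e+00 -1.000e-03 -4.340e-01] F [ 1.  -0.2 -0.6] w 0.0854 g 0.0
axes x [-0.99   0.141  0.002] y [ 0.141  0.99  -0.   ] z [-0.002 -0.    -1.   ]
```

View pics/w3.png

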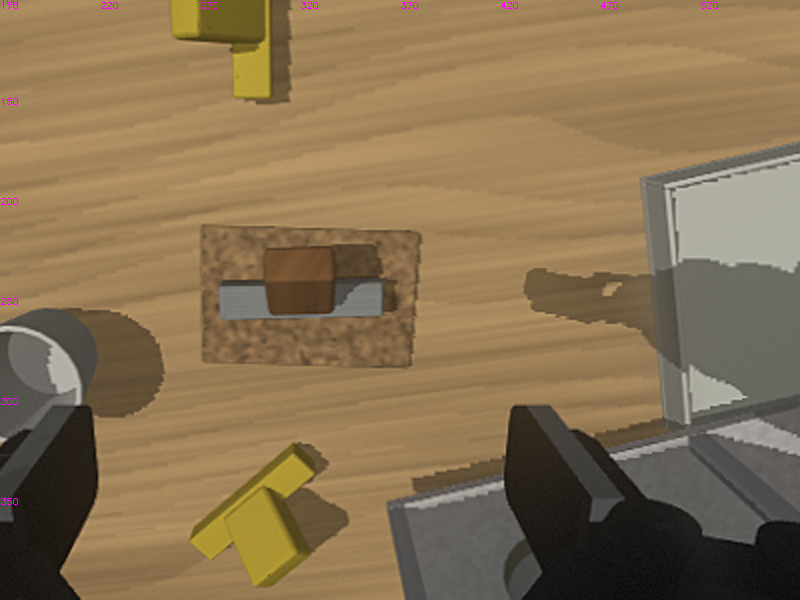

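The crop shows the wooden handle spanning px x 302–336 and y 224–257, with the steel foot's ends at (280,250) and (361,249), centred on the cork mat. This is the right scraper. The yellow look-alikes lie at (280,125) and (297,355), off the mat.

Run:
```python
from h import *
c=np.load("pics/w3c.npy",allow_pickle=True).item(); d=np.load("pics/w3d.npy")
vv,uu=np.mgrid[215:270,270:372]
P=np.array([atdepth(c,d,(u,v)) for u,v in zip(uu.ravel(),vv.ravel())])
foot=P[(P[:,2]>.018)&(P[:,2]<.030)]; print("foot z",np.median(foot[:,2]),len(foot))
rc=cv2.minAreaRect((foot[:,:2]*1000).astype(np.float32)); print("foot rect mm",rc)
print("handle max z",P[:,2].max())
top=P[P[:,2]>.035]; 
for a,b in((.03,.04),(.04,.05),(.05,.06),(.06,.075)):
    q=P[(P[:,2]>a)&(P[:,2]<b)]; print(a,len(q),q.mean(0).round(4),cv2.minAreaRect((q[:,:2]*1000).astype(np.float32)))
l=[tri(c,q,S,r) for q,r in(((280,241),(371.25,190.5)),((280,260),(363,186.75)),((361,240.5),(350,233.25)),((361,258.5),(340.75,229.25)))]
for x in l: print(x[0].round(4),round(x[1],4))
print("mat corners",[onz(c,(x/2+170,y/2+100),.004)[:2].round(4).tolist() for x,y in((202,225),(420,232),(411,367),(203,362))])
```

```text
foot z 0.025007525267491504 941
foot rect mm ((501.8460693359375, -295.34185791015625), (109.09041595458984, 24.729459762573242), 83.21781158447266)
handle max z 0.4709417664671304
0.03 121 [ 0.504  -0.2956  0.0352] ((503.3231201171875, -295.5633544921875), (43.35242462158203, 10.679544448852539), 79.68376922607422)
0.04 138 [ 0.4959 -0.294   0.0451] ((495.77154541015625, -294.526123046875), (42.31969451904297, 9.608556747436523), 85.19156646728516)
0.05 336 [ 0.4732 -0.2914  0.0564] ((475.6923828125, -291.9116516113281), (43.764591217041016, 34.42513656616211), 83.33668518066406)
0.06 548 [ 0.4726 -0.2913  0.0646] ((472.8189392089844, -291.3070983886719), (42.77519607543945, 21.38039207458496), 81.99500274658203)
[ 0.483  -0.3465  0.0222] 0.0016
[ 0.5052 -0.3484  0.0272] 0.0044
[ 0.4965 -0.2375  0.0165] 0.0038
[ 0.5197 -0.2395  0.0185] 0.0072
mat corners [[0.4455, -0.3542], [0.471, -0.2078], [0.5685, -0.2234], [0.5437, -0.3712]]
```

```bash
cat >> h.py <<'E'
def grip_tcp(grip,yaw,tilt=np.radians(40),off=.017):
    M=frame(yaw,tilt); return np.array(grip)+off*M[:,2],M
E
python3 - <<'E'
from h import *
s,p,M=st(); g,Mg=grip_tcp([.479,-.2926,.0455],-.12); pre=g-.1*Mg[:,2]; print(g,pre)
seq(p,M,pre,Mg,2); rel(pre,Mg,g,Mg)
print("yellow",onz(T,(377,338),.05),onz(T,(369,338),.02))
E
```

```text
t 7.3 p [ 0.4397 -0.2834  0.3273] q [-0.572  0.275  0.287  1.585 -0.    -0.425] F [-0.5  0.3  0.6] w 0.0854 g 0.0
axes x [-0.989  0.147  0.002] y [0.147 0.989 0.   ] z [-0.002  0.001 -1.   ]
[ 0.48984881 -0.29390814  0.03247724] [ 0.4260323  -0.28621319  0.10908169]
[  0.21  -0.08   3.64  -0.27 -20.05  -0.76]
[  1.45  -0.09   3.34  -0.27 -20.05  -0.76]
[-0.    0.    3.33  0.    0.    0.  ]
yellow [ 0.3119475  -0.31261433  0.05      ] [ 0.31030009 -0.29557082  0.02      ]
```

>>> drive_tool:
  series: [0,0.2,-0.1,3.64,-0.3,-20,-0.8,0,0.2,-0.1,3.64,-0.3,-20,-0.8,0,0.2,-0.1,3.64,-0.3,-20,-0.8,0,0.2,-0.1,3.64,-0.3,-20,-0.8]

```text
clock: 7.63
ee_pos: [0.4366, -0.2831, 0.2349]
orientation: [0.199, 2.851, -0.021]
contact_force: [1.9, -0.5, -0.8]
width: 0.085
gripper_force: 0.0
```

>>> drive_tool:
  series: [0,1.45,-0.1,3.34,-0.3,-20,-0.8,0,1.45,-0.1,3.34,-0.3,-20,-0.8,0,1.45,-0.1,3.34,-0.3,-20,-0.8,0,1.45,-0.1,3.34,-0.3,-20,-0.8,0,1.45,-0.1,3.34,-0.3,-20,-0.8]

```text
clock: 8.05
ee_pos: [0.4208, -0.2824, 0.1253]
orientation: [0.158, 2.506, -0.043]
contact_force: [1.1, -1.6, -0.6]
width: 0.0857
gripper_force: 0.0
```

Run:
```python
from h import *
s,p,M=st(); g,Mg=grip_tcp([.479,-.2926,.0455],-.12); rel(p,M,g,Mg)
```

```text
t 8.05 p [ 0.4208 -0.2824  0.1253] q [-0.836 -0.092 -0.859  0.302  0.4   -0.606] F [ 1.1 -1.6 -0.6] w 0.0857 g 0.0
axes x [-0.801  0.103 -0.59 ] y [0.124 0.992 0.006] z [ 0.586 -0.068 -0.807]
[-0.06 -0.11  3.88  0.13 -3.84 -0.38]
```

>>> drive_tool:
  series: [0,-0.06,-0.1,0.6,0.1,-3.8,-0.4,0,-0.06,-0.1,1.2,0.1,-3.8,-0.4,0,-0.06,-0.1,1.8,0.1,-3.8,-0.4,0,-0.06,-0.1,2.4,0.1,-3.8,-0.4,0,-0.06,-0.1,2.4,0.1,-3.8,-0.4]

```text
clock: 8.47
ee_pos: [0.4653, -0.2908, 0.0677]
orientation: [0.146, 2.445, -0.051]
contact_force: [-0.5, 0.9, -1.1]
width: 0.0852
gripper_force: 0.0
```

Run:
```python
from h import *
s,p,M=st(); g,Mg=grip_tcp([.479,-.2926,.0455],-.12); rel(p,M,g,Mg)
c=get_calibration("wrist"); im,d=get_image("wrist"); cv2.imwrite("pics/w4.png",im[...,::-1])
```

```text
t 8.47 p [ 0.4653 -0.2908  0.0677] q [-0.789  0.079 -0.942 -0.026  0.409 -0.547] F [-0.5  0.9 -1.1] w 0.0852 g 0.0
axes x [-0.764  0.092 -0.639] y [0.118 0.993 0.001] z [ 0.634 -0.075 -0.769]
[ 0.12 -0.01  1.43  0.1  -0.29  0.01]
```

View pics/w4.png

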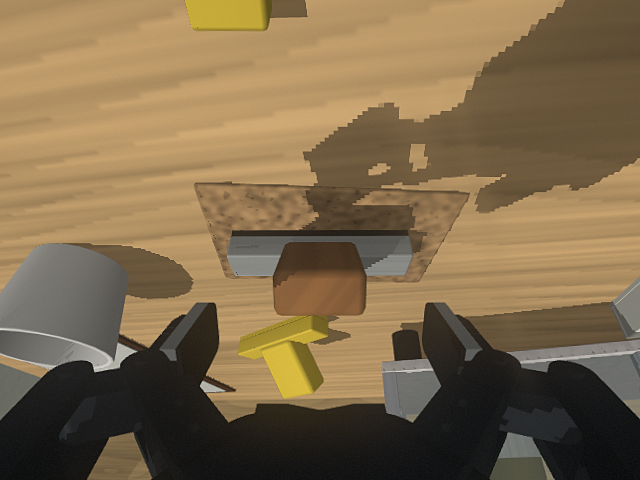

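The wrist view shows the wooden handle at x 274–366, centred between the fingertips at 217 and 425, so I'll advance along it and grip.

>>> drive_tool:
  series: [0,0.1,0,0.7,0,-0.3,0,0,0.1,0,1.4,0,-0.3,0,0,0.1,0,1.4,0,-0.3,0,0,0.1,0,1.4,0,-0.3,0]

```text
clock: 8.85
ee_pos: [0.4892, -0.2945, 0.0358]
orientation: [0.144, 2.439, -0.053]
contact_force: [0.1, -0.8, 0.2]
width: 0.0856
gripper_force: 0.0
```

>>> drive_tool:
  series: [100,0,0,0,0,0,0,255,0,0,0,0,0,0,255,0,0,0,0,0,0,255,0,0,0,0,0,0,255,0,0,0,0,0,0]
  newtons: 60

```text
clock: 9.27
ee_pos: [0.4898, -0.2956, 0.0369]
orientation: [0.144, 2.436, -0.056]
contact_force: [-10.1, 2.3, 15.4]
width: 0.0433
gripper_force: 61.0
```

Run:
```python
from h import *
s,p,M=st(); g,Mg=grip_tcp([.479,-.2926,.0455],-.12); rel(p,M,g,Mg)
```

```text
t 9.27 p [ 0.4898 -0.2956  0.0369] q [-0.756  0.185 -0.947 -0.16   0.393 -0.515] F [-10.1   2.3  15.4] w 0.0433 g 61.0
axes x [-0.758  0.089 -0.646] y [ 0.118  0.993 -0.002] z [ 0.641 -0.078 -0.764]
[ 0.1   0.06  0.11 -0.05  0.21  0.14]
```

Run:
```python
from h import *
s,p,M=st(); np.save("grasp.npy",np.r_[p,M.ravel()])
t=np.arccos(-M[2,2]); D=R.from_euler("z",.24).as_matrix(); M2=D@M
a=p+[0,0,.12]; b=np.array([.5115,.0555,.16]); c=np.array([.5115,.0555,.099]); e=np.array([.6724,.0749,.099])
rel(p,M,a,M); print(); seq(a,M,b,M2,2); print(); rel(b,M2,c,M2); rel(c,M2,e,M2)
```

```text
t 9.27 p [ 0.4898 -0.2956  0.0369] q [-0.756  0.185 -0.947 -0.16   0.393 -0.515] F [-10.1   2.3  15.4] w 0.0433 g 61.0
axes x [-0.758  0.089 -0.646] y [ 0.118  0.993 -0.002] z [ 0.641 -0.078 -0.764]
[-2.58 -0.01 -3.05  0.    0.    0.  ]

[ 0.21  5.85 -0.26 -4.44 -0.02 -5.25]
[-0.32  5.85  0.19 -4.44 -0.02 -5.25]

[1.31 0.   1.55 0.   0.   0.  ]
[-4.13 -0.01  3.49  0.    0.    0.  ]
```

>>> drive_tool:
  series: [255,-0.3,0,-0.35,0,0,0,255,-0.9,0,-1.05,0,0,0,255,-1.7,0,-2,0,0,0,255,-2.58,0,-3.05,0,0,0,255,-2.58,0,-3.05,0,0,0]

```text
clock: 9.68
ee_pos: [0.4919, -0.297, 0.1642]
orientation: [0.141, 2.431, -0.061]
contact_force: [2.4, -1.4, 1.4]
width: 0.0432
gripper_force: 62.5
```

>>> drive_tool:
  series: [255,0.04,1.17,-0.05,-0.9,0,-1.05,255,0.08,2.34,-0.1,-1.8,0,-2.1,255,0.13,3.5,-0.16,-2.7,0,-3.15,255,0.17,4.7,-0.2,-3.6,0,-4.2,255,0.21,5.85,-0.26,-4.44,0,-5.25]

```text
clock: 10.1
ee_pos: [0.5001, -0.1182, 0.157]
orientation: [-0.003, 2.442, -0.001]
contact_force: [1.2, -0.1, -2.1]
width: 0.0434
gripper_force: 62.8
```

>>> drive_tool:
  series: [255,-0.06,1.17,0.04,-0.9,0,-1.05,255,-0.13,2.34,0.08,-1.8,0,-2.1,255,-0.2,3.5,0.12,-2.7,0,-3.15,255,-0.26,4.7,0.16,-3.6,0,-4.2,255,-0.32,5.85,0.19,-4.44,0,-5.25]

```text
clock: 10.52
ee_pos: [0.5109, 0.0575, 0.1589]
orientation: [-0.15, 2.437, 0.053]
contact_force: [0.4, -0.6, -2.4]
width: 0.0432
gripper_force: 62.9
```

Run:
```python
from h import *
s,p,M=st(); G=np.load("grasp.npy"); M2=R.from_euler("z",.24).as_matrix()@G[3:].reshape(3,3)
rel(p,M,np.array([.5115,.0555,.099]),M2)
im,d=get_image("wrist"); cv2.imwrite("pics/w5.png",im[...,::-1]); np.save("pics/w5d.npy",d); np.save("pics/w5c.npy",get_calibration("wrist"),allow_pickle=True)
```

```text
t 10.52 p [0.5109 0.0575 0.1589] q [ 0.106 -0.249 -0.964  0.156  0.01  -0.013] F [ 0.4 -0.6 -2.4] w 0.0432 g 62.9
axes x [-0.759 -0.094 -0.645] y [-0.122  0.993 -0.001] z [ 0.64   0.078 -0.765]
[ 1.28 -0.07  1.53  0.1  -0.08  0.  ]
```

View pics/w5.png

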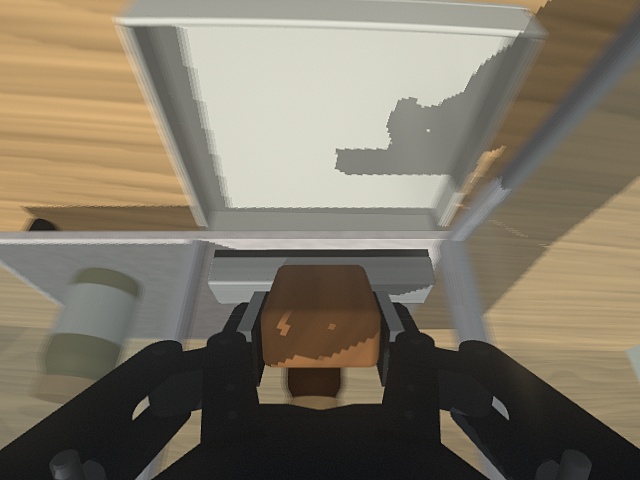

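Wrist view: the scraper is held square in the fingers. Its foot spans x 211–433 at row 250, parallel to the sill edge at row ~241. The doorway posts are near x 200 and 445, so the foot is centred.

>>> drive_tool:
  series: [255,0.4,-0.05,0.5,0,0,0,255,0.85,-0.05,1,0,0,0,255,1.28,-0.05,1.5,0,0,0,255,1.28,-0.05,1.5,0,0,0]

```text
clock: 10.9
ee_pos: [0.5086, 0.0541, 0.0956]
orientation: [-0.149, 2.444, 0.053]
contact_force: [-1.3, -0.6, -4.4]
width: 0.0433
gripper_force: 63.2
```

Run:
```python
from h import *
c=np.load("pics/w5c.npy",allow_pickle=True).item(); d=np.load("pics/w5d.npy")
for q in((215,240),(322,241),(430,241),(200,240),(446,241)): print("sill",onz(c,q,.05).round(4),atdepth(c,d,q).round(4))
sm=np.array([.6108,.0675]); cs=np.array([[.9928,.1197],[-.1197,.9928]])
for q in((215,240),(322,241),(430,241),(200,240),(446,241)): print("local",(cs@(onz(c,q,.05)[:2]-sm)).round(4))
s,p,M=st(); G=np.load("grasp.npy"); M2=R.from_euler("z",.24).as_matrix()@G[3:].reshape(3,3)
rel(p,M,np.array([.6724,.0749,.099]),M2)
```

```text
sill [ 0.6269 -0.0153  0.05  ] [ 0.6253 -0.0149  0.0511]
sill [0.6164 0.0782 0.05  ] [0.6142 0.0779 0.0516]
sill [0.6041 0.1728 0.05  ] [0.6015 0.1714 0.0519]
sill [ 0.6286 -0.0285  0.05  ] [ 0.6265 -0.0279  0.0514]
sill [0.6022 0.187  0.05  ] [0.5835 0.1755 0.064 ]
local [ 0.0061 -0.0841]
local [0.0068 0.0099]
local [0.0059 0.1054]
local [ 0.0062 -0.0974]
local [0.0058 0.1197]
t 10.9 p [0.5086 0.0541 0.0956] q [ 0.096 -0.132 -1.077 -0.068  0.016 -0.02 ] F [-1.3 -0.6 -4.4] w 0.0433 g 63.2
axes x [-0.763 -0.094 -0.64 ] y [-0.122  0.993 -0.001] z [ 0.635  0.077 -0.769]
[-4.3   0.02  3.43  0.07 -0.45 -0.03]
```

>>> drive_tool:
  series: [255,-0.8,0,0.65,0,-0.4,0,255,-1.7,0,1.35,0,-0.4,0,255,-2.6,0,2.1,0,-0.4,0,255,-3.5,0,2.8,0,-0.4,0,255,-4.3,0,3.43,0,-0.4,0]

```text
clock: 11.32
ee_pos: [0.6774, 0.0742, 0.1053]
orientation: [-0.148, 2.43, 0.053]
contact_force: [-0.4, -0.7, -1.7]
width: 0.043
gripper_force: 63.4
```

>>> drive_tool:
  series: [255,0,0,0,0,0,0,255,0,0,0,0,0,0]

```text
clock: 11.48
ee_pos: [0.6764, 0.0741, 0.105]
orientation: [-0.148, 2.431, 0.053]
contact_force: [-0.0, 0.4, -3.2]
width: 0.0429
gripper_force: 63.4
```

Run:
```python
from h import *
s,p,M=st(); G=np.load("grasp.npy"); M2=R.from_euler("z",.24).as_matrix()@G[3:].reshape(3,3)
rel(p,M,np.array([.6724,.0749,.084]),M2)
im,d=get_image("wrist"); c=get_calibration("wrist"); im2,_=get_image("scene")
a=cv2.resize(im[120:330,150:500,::-1],(800,480)); cv2.imwrite("pics/w6.png",a)
```

```text
t 11.48 p [0.6764 0.0741 0.105 ] q [ 0.105  0.189 -0.722 -0.047  0.01  -0.013] F [-0.   0.4 -3.2] w 0.0429 g 63.4
axes x [-0.754 -0.093 -0.65 ] y [-0.121  0.993 -0.001] z [ 0.645  0.078 -0.76 ]
[ 0.55  0.04  0.45  0.05  0.31 -0.05]
```

View pics/w6.png

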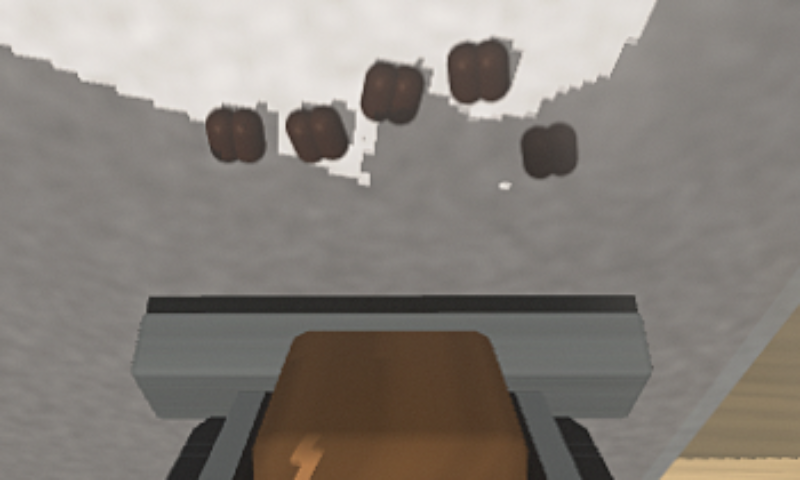

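The crop shows all five beans at (235,135), (318,135), (392,92), (480,72) and (550,150), ahead of the raking face and well within its 150–635 width. I'll lower onto the floor.

>>> drive_tool:
  series: [255,0.2,0,0.23,0,0,0,255,0.4,0,0.47,0,0,0,255,0.4,0,0.47,0,0,0,255,0.4,0,0.47,0,0,0]

```text
clock: 11.92
ee_pos: [0.6741, 0.074, 0.0854]
orientation: [-0.148, 2.432, 0.053]
contact_force: [-0.1, -1.1, -1.6]
width: 0.043
gripper_force: 63.4
```

>>> drive_tool:
  series: [255,0.04,0,0.05,0,0,0,255,0.04,0,0.05,0,0,0,255,0.04,0,0.05,0,0,0]

```text
clock: 12.17
ee_pos: [0.6753, 0.0743, 0.0841]
orientation: [-0.148, 2.43, 0.053]
contact_force: [0.6, 1.5, -2.6]
width: 0.0432
gripper_force: 63.4
```

Run:
```python
from h import *
s,p,M=st(); print(M.T@[-.9928,-.1197,0]/.03*.01,M.T@[0,0,-.001]/.03,s["torque"].round(2))
```

```text
t 12.17 p [0.6753 0.0743 0.0841] q [ 0.105  0.222 -0.75  -0.109  0.01  -0.013] F [ 0.6  1.5 -2.6] w 0.0432 g 63.4
axes x [-0.754 -0.093 -0.65 ] y [-0.121  0.993 -0.001] z [ 0.645  0.078 -0.76 ]
[ 0.25335007  0.00052765 -0.21661566] [2.16617501e-02 3.82106351e-05 2.53353160e-02] [-0.1   0.91 -0.03]
```

>>> drive_tool:
  series: [255,0.03,0,0.035,0,0,0,255,0.03,0,0.035,0,0,0]

```text
clock: 12.33
ee_pos: [0.6758, 0.0744, 0.083]
orientation: [-0.148, 2.429, 0.053]
contact_force: [-1.5, 0.3, 2.9]
width: 0.0429
gripper_force: 64.0
```

>>> drive_tool:
  series: [255,0.03,0,0.035,0,0,0,255,0.03,0,0.035,0,0,0]

```text
clock: 12.5
ee_pos: [0.6768, 0.0745, 0.0829]
orientation: [-0.148, 2.427, 0.053]
contact_force: [-4.1, 0.1, 11.5]
width: 0.0428
gripper_force: 65.0
```

>>> drive_tool:
  series: [255,0.13,0,-0.13,0,0,0,255,0.28,0,-0.26,0,0,0,255,0.44,0,-0.39,0,0,0,255,0.6,0,-0.52,0,0,0,255,0.76,0,-0.65,0,0,0]

```text
clock: 12.92
ee_pos: [0.6466, 0.0708, 0.0828]
orientation: [-0.148, 2.427, 0.053]
contact_force: [5.7, -0.1, 7.7]
width: 0.0434
gripper_force: 63.8
```

Run:
```python
from h import *
s,p,M=st(); print(s["torque"].round(2))
im,d=get_image("wrist"); cv2.imwrite("pics/w7.png",cv2.resize(im[60:330,150:500,::-1],(560,432)))
```

```text
t 12.92 p [0.6466 0.0708 0.0828] q [ 0.104  0.175 -0.823 -0.138  0.011 -0.014] F [ 5.7 -0.1  7.7] w 0.0434 g 63.8
axes x [-0.752 -0.093 -0.653] y [-0.121  0.993 -0.001] z [ 0.648  0.078 -0.758]
[ 0.02 -1.61  0.07]
```

View pics/w7.png

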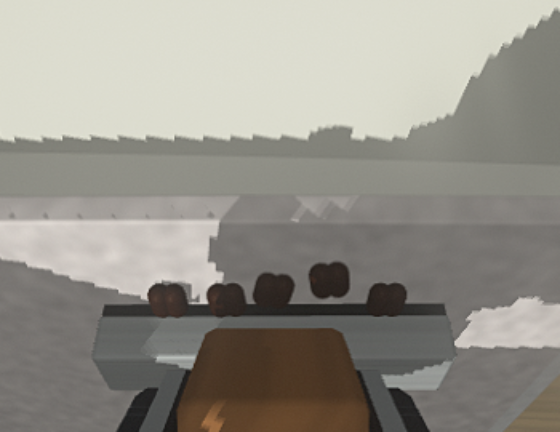

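The view shows all five beans at (167,298), (226,298), (273,289), (329,279) and (387,298) against the raking face, so I'll keep raking over the edge.

>>> drive_tool:
  series: [255,0.13,0,-0.13,0,0,0,255,0.28,0,-0.26,0,0,0,255,0.44,0,-0.39,0,0,0,255,0.6,0,-0.52,0,0,0,255,0.76,0,-0.65,0,0,0]

```text
clock: 13.38
ee_pos: [0.6167, 0.0671, 0.0827]
orientation: [-0.148, 2.427, 0.053]
contact_force: [6.7, 1.2, 7.7]
width: 0.0432
gripper_force: 63.9
```

>>> drive_tool:
  series: [255,0.15,0,-0.13,0,0,0,255,0.3,0,-0.26,0,0,0,255,0.46,0,-0.39,0,0,0,255,0.61,0,-0.52,0,0,0,255,0.76,0,-0.65,0,0,0]

```text
clock: 13.8
ee_pos: [0.5865, 0.0634, 0.0822]
orientation: [-0.148, 2.428, 0.053]
contact_force: [4.2, -0.1, 5.7]
width: 0.0432
gripper_force: 64.0
```

Run:
```python
from h import *
s,p,M=st(); print("local face",(p[0]-.6108)*.9928+(p[1]-.0675)*.1197)
im,d=get_image("wrist"); cv2.imwrite("pics/w8.png",cv2.resize(im[60:330,150:500,::-1],(560,432)))
```

```text
t 13.8 p [0.5865 0.0634 0.0822] q [ 0.101  0.065 -0.957 -0.161  0.012 -0.016] F [ 4.2 -0.1  5.7] w 0.0432 g 64.0
axes x [-0.753 -0.093 -0.652] y [-0.121  0.993 -0.001] z [ 0.647  0.078 -0.759]
local face -0.024629810059361268
```

View pics/w8.png

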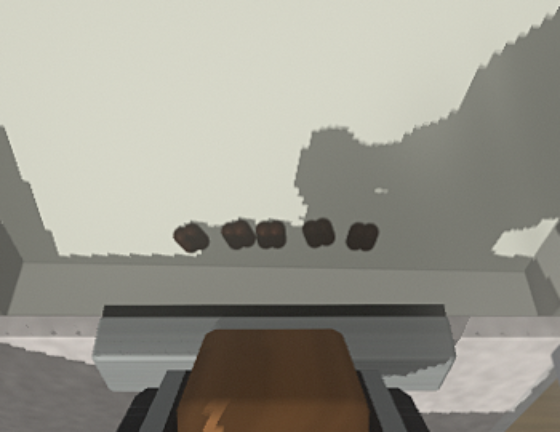

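All five beans are now lying in the tray, at crop (190,237) to (362,236), and none are left on the sill. I'll back out, lift, and return the scraper to its mat.

Run:
```python
from h import *
s,p,M=st(0); G=np.load("grasp.npy"); g=G[:3]; M0=G[3:].reshape(3,3); M2=R.from_euler("z",.24).as_matrix()@M0
a=np.array([.5265,.0562,.16]); b=np.array([g[0],g[1],.157]); e=np.array([g[0],g[1],.047])
rel(p,M,a,M2);print(); seq(a,M2,b,M0,2);print(); rel(b,M0,e,M0)
```

```text
[-0.23  0.   -3.27  0.05  0.3  -0.03]

[ 1.05 -5.75 -0.8   4.44  0.02  5.25]
[ 0.51 -5.86 -0.35  4.44  0.02  5.25]

[2.37 0.01 2.8  0.   0.   0.  ]
```

>>> drive_tool:
  series: [255,0,0,-0.5,0,0,0,255,0,0,-1.3,0,0,0,255,-0.1,0,-2.2,0,0.1,0,255,-0.23,0,-3.27,0,0.3,0,255,-0.23,0,-3.27,0,0.3,0]

```text
clock: 14.27
ee_pos: [0.5262, 0.0562, 0.1635]
orientation: [-0.149, 2.434, 0.053]
contact_force: [1.8, -0.3, -0.8]
width: 0.0433
gripper_force: 63.6
```

>>> drive_tool:
  series: [255,0.2,-1.15,-0.16,0.9,0,1.05,255,0.42,-2.3,-0.32,1.8,0,2.1,255,0.63,-3.45,-0.48,2.7,0,3.15,255,0.84,-4.6,-0.64,3.6,0,4.2,255,1.05,-5.75,-0.8,4.44,0,5.25]

```text
clock: 14.68
ee_pos: [0.508, -0.1208, 0.1567]
orientation: [-0.001, 2.442, -0.0]
contact_force: [1.2, -0.1, -3.4]
width: 0.0433
gripper_force: 63.6
```

>>> drive_tool:
  series: [255,0.1,-1.17,-0.07,0.9,0,1.05,255,0.2,-2.34,-0.14,1.8,0,2.1,255,0.3,-3.5,-0.21,2.7,0,3.15,255,0.4,-4.7,-0.28,3.6,0,4.2,255,0.51,-5.86,-0.35,4.44,0,5.25]

```text
clock: 15.1
ee_pos: [0.49, -0.2969, 0.1549]
orientation: [0.147, 2.438, -0.054]
contact_force: [1.1, 0.2, -1.7]
width: 0.0431
gripper_force: 63.6
```

>>> drive_tool:
  series: [255,0,0,0,0,0,0,255,0,0,0,0,0,0]

```text
clock: 15.27
ee_pos: [0.4902, -0.2966, 0.1547]
orientation: [0.148, 2.438, -0.053]
contact_force: [-1.2, 0.5, -3.3]
width: 0.043
gripper_force: 63.8
```

Run:
```python
from h import *
s,p,M=st(); G=np.load("grasp.npy"); g=G[:3]; M0=G[3:].reshape(3,3)
rel(p,M,g+[0,0,.012],M0)
```

```text
t 15.27 p [ 0.4902 -0.2966  0.1547] q [-0.756 -0.033 -0.777  0.232  0.392 -0.513] F [-1.2  0.5 -3.3] w 0.043 g 63.8
axes x [-0.76   0.093 -0.644] y [0.121 0.993 0.   ] z [ 0.639 -0.078 -0.765]
[ 2.28  0.03  2.69  0.02 -0.14 -0.22]
```

>>> drive_tool:
  series: [255,0.6,0,0.7,0,0,0,255,1.2,0,1.4,0,0,0,255,1.75,0,2.05,0,0,0,255,2.28,0.03,2.69,0,-0.1,-0.2,255,2.28,0.03,2.69,0,-0.1,-0.2]

```text
clock: 15.68
ee_pos: [0.4885, -0.291, 0.045]
orientation: [0.141, 2.442, -0.049]
contact_force: [-1.1, 1.9, -4.6]
width: 0.0433
gripper_force: 63.7
```

>>> drive_tool:
  series: [255,0.07,0,0.09,0,0,0,255,0.14,0,0.17,0,0,0,255,0.2,0,0.23,0,0,0,255,0.2,0,0.23,0,0,0,255,0.2,0,0.23,0,0,0]

```text
clock: 16.1
ee_pos: [0.4916, -0.295, 0.0425]
orientation: [0.139, 2.434, -0.057]
contact_force: [-0.8, 0.1, -2.6]
width: 0.0432
gripper_force: 63.8
```

Run:
```python
from h import *
s,p,M=st(); print(s["torque"].round(2),p-np.load("grasp.npy")[:3])
```

```text
t 16.1 p [ 0.4916 -0.295   0.0425] q [-0.753  0.174 -0.942 -0.147  0.393 -0.515] F [-0.8  0.1 -2.6] w 0.0432 g 63.8
axes x [-0.757  0.085 -0.648] y [ 0.116  0.993 -0.004] z [ 0.643 -0.078 -0.762]
[ 0.17  0.93 -0.  ] [0.0017507  0.00058341 0.00554267]
```

>>> drive_tool:
  series: [255,0.04,0,0.05,0,0,0,255,0.09,0,0.1,0,0,0,255,0.09,0,0.1,0,0,0]

```text
clock: 16.35
ee_pos: [0.491, -0.2947, 0.0374]
orientation: [0.14, 2.435, -0.056]
contact_force: [0.9, -0.2, -3.1]
width: 0.0427
gripper_force: 63.8
```

>>> drive_tool:
  series: [255,0.022,0,0.026,0,0,0,255,0.022,0,0.026,0,0,0]

```text
clock: 16.52
ee_pos: [0.4914, -0.2948, 0.0369]
orientation: [0.139, 2.434, -0.056]
contact_force: [1.0, 0.6, 1.9]
width: 0.0431
gripper_force: 64.2
```

Run:
```python
from h import *
s,p,M=st(); print(s["torque"].round(2),p-np.load("grasp.npy")[:3])
```

```text
t 16.52 p [ 0.4914 -0.2948  0.0369] q [-0.753  0.187 -0.948 -0.165  0.393 -0.516] F [1.  0.6 1.9] w 0.0431 g 64.2
axes x [-0.757  0.086 -0.648] y [ 0.115  0.993 -0.004] z [ 0.643 -0.077 -0.762]
[0.3  0.29 0.18] [ 1.54271515e-03  7.38142587e-04 -9.16310877e-05]
```

>>> drive_tool:
  series: [255,0.015,0,0.018,0,0,0,255,0.015,0,0.018,0,0,0,255,0.015,0,0.018,0,0,0]
  newtons: 20

```text
clock: 16.77
ee_pos: [0.4918, -0.2949, 0.0368]
orientation: [0.139, 2.433, -0.056]
contact_force: [-6.3, 3.4, 13.0]
width: 0.0433
gripper_force: 65.7
```

>>> drive_tool:
  series: [110,0,0,0,0,0,0,100,0,0,0,0,0,0,60,0,0,0,0,0,0,0,0,0,0,0,0,0,0,0,0,0,0,0,0]

```text
clock: 17.18
ee_pos: [0.4911, -0.2947, 0.0358]
orientation: [0.14, 2.435, -0.056]
contact_force: [0.1, -0.5, 0.9]
width: 0.0847
gripper_force: 0.0
```

>>> drive_tool:
  series: [0,0,0,0,0,0,0,0,0,0,0,0,0,0,0,0,0,0,0,0,0,0,0,0,0,0,0,0]

```text
clock: 17.52
ee_pos: [0.4911, -0.2947, 0.0358]
orientation: [0.14, 2.435, -0.056]
contact_force: [0.1, -0.5, 0.4]
width: 0.085
gripper_force: 0.0
```

Run:
```python
from h import *
s,p,M=st()
```

```text
t 17.52 p [ 0.4911 -0.2947  0.0358] q [-0.753  0.189 -0.949 -0.167  0.393 -0.516] F [ 0.1 -0.5  0.4] w 0.085 g 0.0
axes x [-0.758  0.086 -0.647] y [ 0.116  0.993 -0.003] z [ 0.642 -0.077 -0.763]
```

>>> drive_tool:
  series: [0,0,0,-0.3,0,0,0,0,0,0,-1,0,0,0,0,0,0,-2,0,0,0,0,0,0,-3,0,0,0,0,0,0,-3.4,0,0,0]

```text
clock: 17.93
ee_pos: [0.4244, -0.2868, 0.1159]
orientation: [0.139, 2.434, -0.058]
contact_force: [0.2, -0.9, 0.4]
width: 0.0852
gripper_force: 0.0
```

>>> drive_tool:
  series: [0,-0.9,0,-1,0,5,0,0,-1.8,0,-2,0,10,0,0,-2.6,0,-3,0,15,0,0,-2.6,0,-3,0,20,0,0,-2.6,0,-3,0,20,0]

```text
clock: 18.35
ee_pos: [0.4272, -0.2871, 0.2284]
orientation: [0.161, 2.769, -0.035]
contact_force: [0.0, -0.8, -0.1]
width: 0.0853
gripper_force: 0.0
```

Run:
```python
from h import *
s,p,M=st()
def cloud(n):
    im,d=get_image(n); c=get_calibration(n); K=np.array(c["K"]); v,u=np.mgrid[0:480,0:640]
    q=cv2.undistortPoints(np.c_[u.ravel(),v.ravel()].astype(float)[:,None],K,np.array(c["distortion"]))[:,0]
    TT=np.array(c["cam_to_world"]); P=(np.c_[q,np.ones(len(q))]*d.ravel()[:,None])@F@TT[:3,:3].T+TT[:3,3]
    return P,im.reshape(-1,3).astype(int),d.ravel()>0
P,C,ok=cloud("wrist")
n=ok&(np.abs(P[:,0]-.5)<.06)&(np.abs(P[:,1]+.295)<.07)
f=P[n&(P[:,2]>.018)&(P[:,2]<.03)]; print("foot z",np.median(f[:,2]),len(f),cv2.minAreaRect((f[:,:2]*1000).astype(np.float32)))
h=P[n&(P[:,2]>.05)&(P[:,2]<.08)]; print("handle",len(h),h.mean(0) if len(h) else 0,h[:,2].max() if len(h) else 0)
P,C,ok=cloud("scene")
# beans: dark brown pixels in tray area
sm=np.array([.6108,.0675]); cs=np.array([[.9928,.1197],[-.1197,.9928]]); L=(P[:,:2]-sm)@cs.T
dark=(C.sum(1)<130)
for nm,m in(("tray",(L[:,0]<0)&(L[:,0]>-.17)&(abs(L[:,1])<.11)&(P[:,2]<.03)),("floor",(L[:,0]>0)&(L[:,0]<.1)&(abs(L[:,1])<.1)&(P[:,2]>.045)&(P[:,2]<.07))):
    k=ok&m&dark; im=k.reshape(480,640).astype(np.uint8); nc,_,stt,ce=cv2.connectedComponentsWithStats(im); print(nm,[(int(a[4]),b.round().tolist()) for a,b in zip(stt[1:],ce[1:])])
dd=ok&(P[:,2]>.2787)&(P[:,2]<.2875)&(P[:,0]<.57)&(P[:,0]>.3)&(P[:,1]>.05); q=P[dd]; print("door top",len(q), cv2.fitLine(q[:,:2].astype(np.float32),cv2.DIST_HUBER,0,.01,.01).ravel() if len(q)>5 else q)
```

```text
t 18.35 p [ 0.4272 -0.2871  0.2284] q [-0.715 -0.037 -0.389  0.908  0.202 -0.567] F [ 0.  -0.8 -0.1] w 0.0853 g 0.0
axes x [-0.927  0.107 -0.36 ] y [ 0.116  0.993 -0.003] z [ 0.357 -0.045 -0.933]
foot z 0.026163813082883014 426 ((505.048095703125, -296.58477783203125), (110.12272644042969, 24.52937126159668), 83.69159698486328)
handle 1391 [ 0.47363891 -0.29327154  0.06714652] 0.07512776680845773
tray [(21, [252.0, 333.0]), (44, [250.0, 345.0]), (22, [247.0, 357.0]), (24, [244.0, 365.0])]
floor []
door top 1006 [ 0.9954699  -0.0950772   0.47269195  0.18576583]
```

```bash
python3 -c "
from bench import *
print(job_done())"
```

```text
the job is handed in; nothing more can be done
None
```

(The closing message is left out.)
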